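# Free and open the binding lid of a stone display case

### The job

The glazed lid of the stone display case binds partway up because it sits in the wrong place along its hinge pin. Swing it up by its bar handle until you feel it bind, then, without forcing it, work it sideways along the pin and feel for the place where it swings freely, and leave it standing fully open by itself. Leave the cup, the torch and the loose stone as they are.

Things in the scene. Friction and masses are not known exactly. Their poses are not given: they have to be found in the camera images.
- case: Fixed wooden display case: open box 160 (x) x 240 (y) x 80 mm, and behind it (+x) a closed hinge housing 75 mm deep, 94 mm high. Origin: centre of the box's underside. x points from the front (handle side) to the hinge, y along the hinge pin, z up. The hinge axis is parallel to y at x = +80, z = +84 mm. The lid is 165 x 236 x 8 mm, 0.2 kg, a wood frame with a clear pane.
- lid_bar (a point): Middle of the lid's bar handle: round dark steel bar 10 mm thick, 100 mm long, parallel to the hinge, 210 mm from its axis, on two arms 45 mm in front of the lid's edge, in the lid's plane. Lid shut: 84 mm above the table, free space below, before and behind. Can be pinched from above (fingers closing square to the bar); it turns easily between the pads as the lid swings.
- lid_hinge (a point): Point on the hinge axis in the middle of the lid's width; it moves sideways with the lid. Hidden in the housing behind it, a steel tail of the lid, 50 mm long, meets a block at the bind, which gives a little (a few mm at the bar).
- lid (a joint): Lid angle, rad: 0 shut, grows as the front edge rises and swings back, 1.4 at the stop (fully open). Starts shut or slightly ajar. The stiff hinge holds it at any angle; lifting at the bar takes 2 to 3 N. It binds somewhere between 0.4 and 1.0 rad, differing each time; past the bind it is free up to the stop.
- lid_shift (a joint): Sideways place of the lid on its pin, m, along the case's y, -0.015 to 0.015. Starts near 0; slides with 1 to 2 N when not pressed against the bind; stays where left. The lid passes the bind only within 3 mm of one free spot, 6 to 12 mm from 0 to one side or the other, unseen and differing each time.
- rough_stone: Loose rough stone, greenish brown, about 68 mm across and 30 mm high, beside the case; origin at the centre of its underside. To be left alone.
- tea_cup: White cup 70 mm across and 55 mm high beside the case; origin at the centre of its underside. To be left alone.
- torch: Hand torch 118 mm long and up to 30 mm thick lying on the table beside the case; origin on its underside. To be left alone.

How it is judged:
By the outcome, as a careful person would: the job done as asked, in the order asked, and still so for the second after the job is handed in, with the robot touching nothing.
It also fails if it takes over 72 s, if anything falls off the work surface, if the arm or the gripper's body presses on something with over 40 N, if the wrist force passes 120 N, or if a joint passes its speed limit or range.

### The arm

A 6-joint arm with a two-finger parallel gripper is mounted at the origin on the work surface. World frame = base frame: x ahead of the robot, y to its left, z up, the work surface at z = 0. Lengths are in m, angles in degrees, forces in N, time in s.
With the tool pointing down it reaches from about 0.325 to 0.775 m from the base axis. Payload 5.5 kg.
Tool frame: the origin (TCP) lies at the centre of the arm's flange, where the gripper is bolted on; the fingertips stand 182 mm ahead of it and the grasp point (between the pads) lies 163 mm ahead of it; z points along the fingers, y is the direction in which the jaws open and shut (so a half turn about z gives the same grasp; the last joint's range is limited). The gripper opens to 88 mm and grips with 3 to 60 N. Pads are 20 mm wide; open, the fingers measure 115 mm over their backs; the gripper's body (75 mm by 178 mm) begins 61 mm behind the grasp point.
Start: joints at [62.412, 5.22, 70.514, -0, 104.267, -3.249], TCP at [0.247, 0.547, 0.405] pointing down, gripper open.
Joint ranges: [-164.24, 164.24], [-49.07, 125.15], [9.68, 141.18], [-86.29, 266.29], [3.28, 154.24], [-151.56, 151.56]. Speed limits (degrees/s): [147.25, 147.25, 172.46, 180, 180, 180].

### API

Orientations are given as [roll, pitch, yaw] about the fixed x, y, z axes, in that order (R = Rz(yaw) Ry(pitch) Rx(roll)).
In Python, from station import r gives the robot as it stands. The module is installed in compiled form; this text tells all that it offers. Calls block until the motion is done:
- r.reach(position, orientation): joint-space move of the TCP to a pose.
- r.servo_line(position, rotation=None, speed=0.15): straight line of the TCP; rotation=None keeps the orientation; speed is the mean speed in m/s.
- r.move_joints(angles): joint-space move.
- r.let_go() and r.grab(squeeze=None): open the fingers fully, or close them until they stop; squeeze is the grip in N (None keeps the last).
- r.wait(seconds).
- r.inverse_kinematics(position, orientation): joint angles nearest the present ones, or None.
- r.sense(): the state.
- r.snapshot(name): name is "side" or "top"; returns a dict with "frame" (384x512x3 uint8, red, green, blue), "fx", "fy", "cx", "cy" (pixels), "R" (3x3) and "t" (3): a world point X has camera coordinates R X + t. Camera axes: x right, y down, z forward; pixel columns grow to the right and rows downward; lengths in m; the calibration is good to about 2 mm. A picture is of the moment at which its call begins. There is no depth.
A pose or a line that the arm cannot do raises r.IKError and nothing moves.
- r.hand_in(): hands the job in, once; it reports no verdict.
The state is a dict: "clock": time; "joints": joint angles; "joint_vel": joint speeds; "joint_torque": joint torques, N m; "tcp_pos": TCP position; "orientation": TCP orientation; "contact_force": force on the tool from outside, world axes, zero at the start; "torque": the same for the moment, N m; "opening": finger opening in m.
Only numpy, scipy, OpenCV 4.12 (cv2) and the standard library are available. Lean on these libraries where they do the work, as an engineer would, in place of code of your own. Each camera call takes 0.05 s, during which the arm holds its last target.

## Working session

There is one attempt and no reset: what is moved stays moved. The work goes in short steps, each a Python script; the robot and the scene stay as the last script left them, time stands still between calls to the robot, and variables do not carry over. Pictures are saved under pics/ and viewed, and the job is handed in when it is done.

```bash
mkdir -p pics
python3 - <<'E'
from station import r
import cv2
for n in("side","top"):
    s=r.snapshot(n); cv2.imwrite(f"pics/{n}0.png",s["frame"][:,:,::-1]); print(n,s["fx"],s["fy"],s["cx"],s["cy"],s["R"],s["t"])
print(r.sense())
E
```

```text
side 406.65202627964476 406.65202627964476 248.26980825443326 188.59701634557587 [[-0.99346873 -0.11299952  0.01584299]
 [-0.07235482  0.51650358 -0.85322262]
 [ 0.08823079 -0.8487963  -0.52130621]] [0.56948604 0.10474871 0.79572775]
top 487.1109749776123 487.1109749776123 258.7441150698564 193.02868262018524 [[-3.33401615e-04 -9.99666171e-01  2.58347731e-02]
 [-9.90064074e-01 -3.30281867e-03 -1.40578167e-01]
 [ 1.40616566e-01 -2.56249497e-02 -9.89732460e-01]] [-0.01136297  0.57817172  0.95294245]
{'clock': 0.1, 'joints': array([ 6.24096838e+01,  5.25993562e+00,  7.05725817e+01, -1.01345390e-03,
        1.04267290e+02, -3.24784702e+00]), 'joint_vel': array([ 0.0345037 , -0.07665945, -0.26620737,  0.08669231, -0.04228302,
       -0.07849731]), 'joint_torque': array([ 2.12501305e-03, -4.47859418e+01, -4.07566774e+01,  6.99379086e-02,
        2.84536678e-02, -6.04839170e-05]), 'tcp_pos': array([0.24733812, 0.54671374, 0.40363139]), 'orientation': array([-1.79900297e+02, -4.67356055e-03,  1.55657278e+02]), 'contact_force': array([-0.10766444, -0.05607863,  0.81516151]), 'torque': array([ 0.02827995, -0.00984384,  0.01064731]), 'opening': 0.0877949479921893}
```

View pics/side0.png

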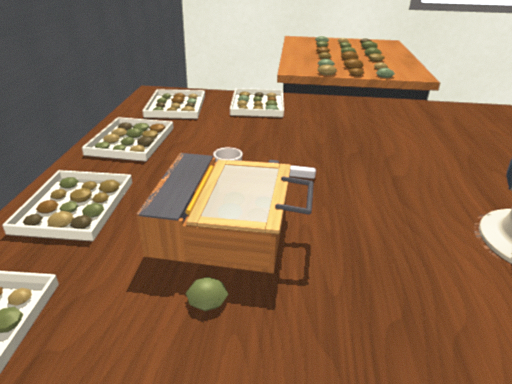

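View pics/top0.png

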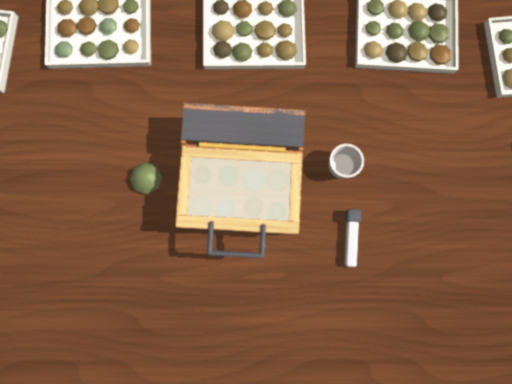

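The top view shows the case with its handle toward the robot: the bar runs from about (209,253) to (265,255) and the housing is near (243,127). The stone is at (145,179), the cup at (346,161) and the torch at (352,238). I'll zoom in to measure.

Run:
```python
import cv2
a=cv2.imread("pics/top0.png")[90:270,160:330]; cv2.imwrite("pics/topz.png",cv2.resize(a,None,fx=3.3,fy=3.3,interpolation=cv2.INTER_CUBIC))
a=cv2.imread("pics/side0.png")[145:275,135:325]; cv2.imwrite("pics/sidez.png",cv2.resize(a,None,fx=4,fy=4,interpolation=cv2.INTER_CUBIC))
```

```text
(no output)
```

View pics/topz.png

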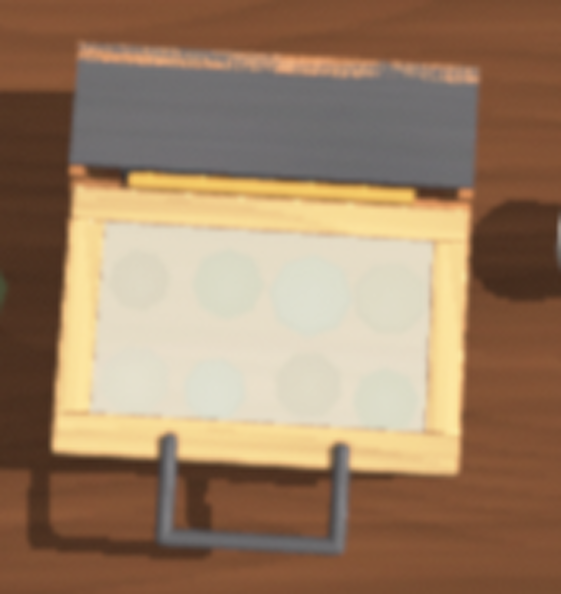

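View pics/sidez.png

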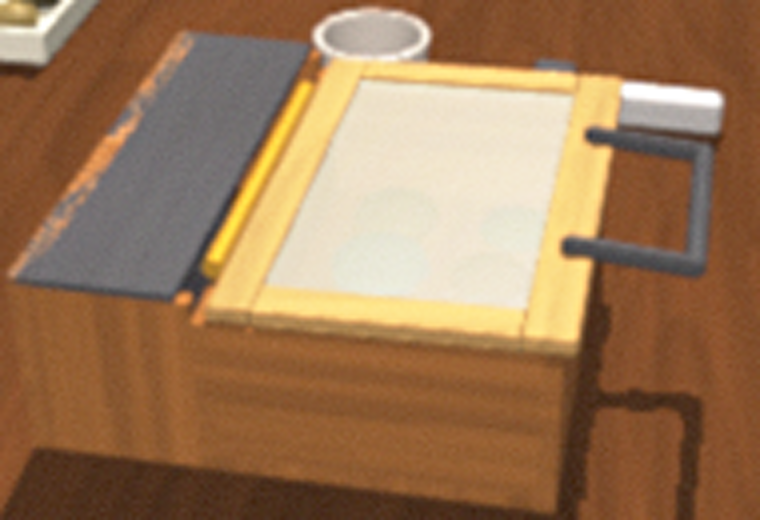

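```bash
cat > geo.py <<'E'
import numpy as np
from scipy.optimize import least_squares
C=dict(side=(406.652,248.27,188.597,np.array([[-0.99346873,-0.11299952,0.01584299],[-0.07235482,0.51650358,-0.85322262],[0.08823079,-0.8487963,-0.52130621]]),np.array([0.56948604,0.10474871,0.79572775])),
 top=(487.111,258.744,193.029,np.array([[-3.33401615e-04,-9.99666171e-01,2.58347731e-02],[-9.90064074e-01,-3.30281867e-03,-1.40578167e-01],[1.40616566e-01,-2.56249497e-02,-9.89732460e-01]]),np.array([-0.01136297,0.57817172,0.95294245])))
def proj(n,X):
    f,cx,cy,R,t=C[n]; p=R@X+t; return np.array([f*p[0]/p[2]+cx,f*p[1]/p[2]+cy])
def world(c,p):
    x,y,w=c; return np.array([x+np.cos(w)*p[0]-np.sin(w)*p[1],y+np.sin(w)*p[0]+np.cos(w)*p[1],p[2]])
def lidp(a,s,rr,yy,h):  # lid coords -> case coords
    return np.array([.08-rr*np.cos(a)+h*np.sin(a), yy+s, .084+rr*np.sin(a)+h*np.cos(a)])
E
python3 - <<'E'
from geo import *
T=lambda u,v:(u/3.3+160-.35,v/3.3+90-.35)
S=lambda u,v:(u/4+135-.4,v/4+145-.4)
L=[("top",T(53,450),.165,.118,.004),("top",T(460,472),.165,-.118,.004),("top",T(163,538),.21,.045,0),("top",T(343,546),.21,-.045,0),
("side",S(697,265),.21,.045,0),("side",S(706,150),.21,-.045,0),("side",S(575,345),.165,.118,.004),("side",S(620,80),.165,-.118,.004)]
K=[("top",T(80,44),.155,.12,.094),("top",T(480,68),.155,-.12,.094),("side",S(12,275),.155,.12,.094),("side",S(555,515),-.08,.12,0)]
def res(q,full=False):
    o=[]
    for n,uv,rr,yy,h in L:o.append(proj(n,world(q[:3],lidp(q[3],q[4],rr,yy,h)))-uv)
    for n,uv,*p in K:o.append(proj(n,world(q[:3],p))-uv)
    return np.array(o) if full else np.ravel(o)
f=least_squares(res,[.6,.03,0,.05,0],loss="soft_l1")
print(f.x,np.degrees(f.x[2])); print(res(f.x,True).round(1))
print("bar",world(f.x[:3],lidp(f.x[3],f.x[4],.21,0,0)),"hinge",world(f.x[:3],[.08,f.x[4],.084]))
E
```

```text
[ 0.58567678  0.02845232 -0.0569775   0.01134367 -0.00159538] -3.264570503846583
[[ 0.1 -0.3]
 [-0.3  0.3]
 [ 3.4 -1. ]
 [-4.1 -0.7]
 [-0.7 -0.5]
 [-0.9  2.8]
 [ 0.3 -0.4]
 [ 0.9 -0.5]
 [-0.4  1.2]
 [-0.5  1.5]
 [ 1.1  0.1]
 [-0.5 -0.9]]
bar [0.45581038 0.03426183 0.08638212] hinge [0.66545611 0.02230379 0.084     ]
```

```bash
cat > arm.py <<'E'
from geo import *
from scipy.spatial.transform import Rotation as Ro
W=-0.0569775; CASE=[.58567678,.02845232,W]
H=np.array([.66546,.0223,.084]); RB=.21
ex=np.array([np.cos(W),np.sin(W),0]); ey=np.array([-np.sin(W),np.cos(W),0]); ez=np.array([0,0,1.])
def tool(t,sg=1):
    t=np.radians(t); z=np.sin(t)*ex-np.cos(t)*ez; y=sg*(np.cos(t)*ex+np.sin(t)*ez); x=np.cross(y,z)
    return z,Ro.from_matrix(np.c_[x,y,z]).as_euler("xyz",degrees=True)
def bar(a,s=0,dr=0): return H+s*ey+(RB+dr)*(-np.cos(a)*ex+np.sin(a)*ez)
E
python3 - <<'E'
from arm import *
from station import r
for t in (25,32,38,44):
  for sg in(1,-1):
    z,o=tool(t,sg); out=[]
    for b in [bar(.01)-.08*z,bar(.01)]+[bar(a,s) for a in(.3,.6,.9,1.2,1.45) for s in(-.015,.015)]+[bar(1.4)-.1*z]:
        q=r.inverse_kinematics(b-.163*z,o); out.append(None if q is None else np.round(q))
    print(t,sg,o.round(1),[x is not None for x in out]); print(out[1],out[-2])
E
```

```text
25 1 [155.    0.   86.7] [True, True, True, True, True, True, True, True, True, True, True, True, True]
[  1. -42. 127.  -2.  70.   5.] [ 1. -9. 83. -2. 82.  5.]
25 -1 [-155.     0.   -93.3] [False, False, False, False, False, False, False, False, False, False, False, False, False]
None None
32 1 [148.    0.   86.7] [False, False, True, True, True, True, True, True, True, True, True, True, True]
None [  2. -15.  90.  -3.  74.   5.]
32 -1 [-148.     0.   -93.3] [False, False, False, False, False, False, False, False, False, False, False, False, False]
None None
38 1 [142.    0.   86.7] [False, False, False, False, True, True, True, True, True, True, True, True, True]
None [  2. -20.  95.  -4.  67.   6.]
38 -1 [-142.     0.   -93.3] [False, False, False, False, False, False, False, False, False, False, False, False, False]
None None
44 1 [136.    0.   86.7] [False, False, False, False, False, False, True, True, True, True, True, True, True]
None [  2. -24. 101.  -5.  59.   6.]
44 -1 [-136.     0.   -93.3] [False, False, False, False, False, False, False, False, False, False, False, False, False]
None None
```

Run:
```python
from arm import *
from station import r
for t in (26,27,28,29,30,31):
    z,o=tool(t); out=[]
    for k in (.163,.171,.174):
        out.append([r.inverse_kinematics(b-k*z,o) is not None for b in [bar(.01)-.08*z,bar(.01)-.04*z,bar(.01),bar(.01,0,.004),bar(.01,.015),bar(.01,-.015),bar(1.42,.015)]])
    print(t,out)
```

```text
26 [[False, True, True, True, True, True, True], [False, True, True, True, True, True, True], [False, True, True, True, True, True, True]]
27 [[False, True, True, True, True, True, True], [False, True, True, True, True, True, True], [False, False, True, True, True, True, True]]
28 [[False, False, True, True, True, True, True], [False, False, True, True, True, True, True], [False, False, True, True, True, True, True]]
29 [[False, False, True, True, True, True, True], [False, False, True, True, True, True, True], [False, False, True, True, True, True, True]]
30 [[False, False, True, True, True, True, True], [False, False, True, False, True, True, True], [False, False, True, False, True, False, True]]
31 [[False, False, True, False, True, True, True], [False, False, False, False, True, False, True], [False, False, False, False, True, False, True]]
```

```bash
cat >> arm.py <<'E'
K=.170
Z,O=tool(28)
def tcp(b): return b-K*Z
E
python3 - <<'E'
from arm import *
from station import r
import cv2
b=bar(.0113)
print(r.inverse_kinematics(tcp(b+.1*ez),O))
r.reach(tcp(b+.1*ez),O); print(r.sense()["clock"])
r.servo_line(tcp(b+.025*ez),O,speed=.12)
r.wait(.1);s=r.sense();print(s["clock"],s["contact_force"],s["tcp_pos"]-tcp(b+.025*ez))
for n in("side","top"):
    a=r.snapshot(n)["frame"][:,:,::-1]
    a=a[120:290,150:380] if n=="side" else a[130:300,140:340]
    cv2.imwrite(f"pics/{n}1.png",cv2.resize(a,None,fx=3.3,fy=3.3,interpolation=cv2.INTER_CUBIC))
E
```

```text
[  1.78171527 -45.17625127 118.81251439  -2.41550632  78.46585443
   4.94140351]
2.1
2.975 [-0.67239678  0.71541282 -0.03105998] [2.50514862e-04 3.67328844e-05 1.34030161e-03]
```

View pics/side1.png

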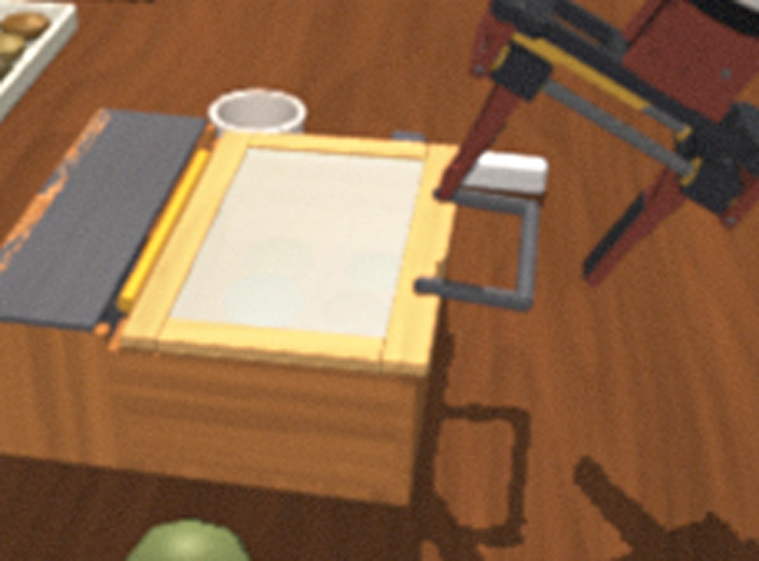

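View pics/top1.png

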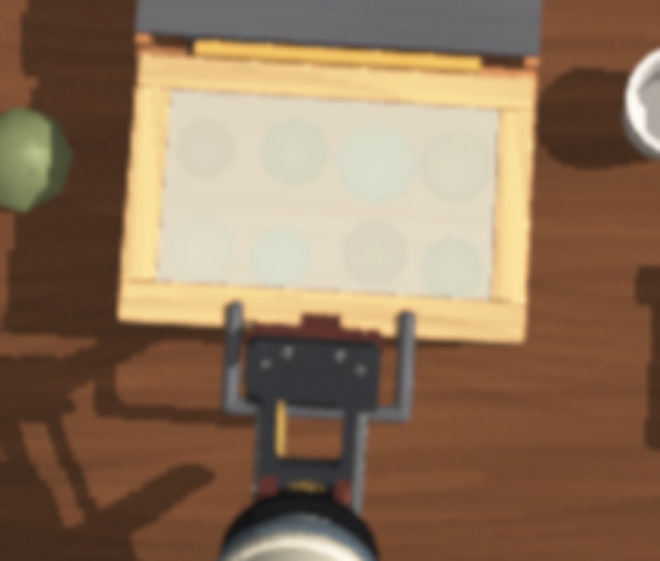

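The side view shows the fingers straddling the bar, with the rear fingertip at about (440,195) just above the lid's edge. In the top view the gripper is centred between the handle arms at (235,305) and (407,315). I'll descend, checking force.

Run:
```python
from arm import *
from station import r
import cv2
b=bar(.0113)
for h in(.015,.008,.004,.001):
    r.servo_line(tcp(b+h*ez),O,speed=.06); r.wait(.05); s=r.sense(); print(h,s["contact_force"].round(2),(s["tcp_pos"]-tcp(b)).round(4))
F0=[]
for i in range(6): r.wait(.05);F0.append(r.sense()["contact_force"])
F0=np.mean(F0,0);np.save("F0.npy",F0);print(F0,np.std(F0))
a=r.snapshot("side")["frame"][:,:,::-1][120:290,150:380]
cv2.imwrite(f"pics/side2.png",cv2.resize(a,None,fx=3.3,fy=3.3,interpolation=cv2.INTER_CUBIC));print(r.sense()["clock"])
```

```text
0.015 [ 1.14 -0.95  0.13] [-0.0001 -0.      0.0146]
0.008 [-0.23  0.27 -0.41] [-0.      0.      0.0077]
0.004 [-0.65 -0.21 -0.49] [-0.      0.      0.0039]
0.001 [-0.59  0.12 -0.19] [-0.     -0.      0.0009]
[ 0.11641448 -0.02951095 -0.03197015] 0.06937680921679708
4.7083
```

View pics/side2.png

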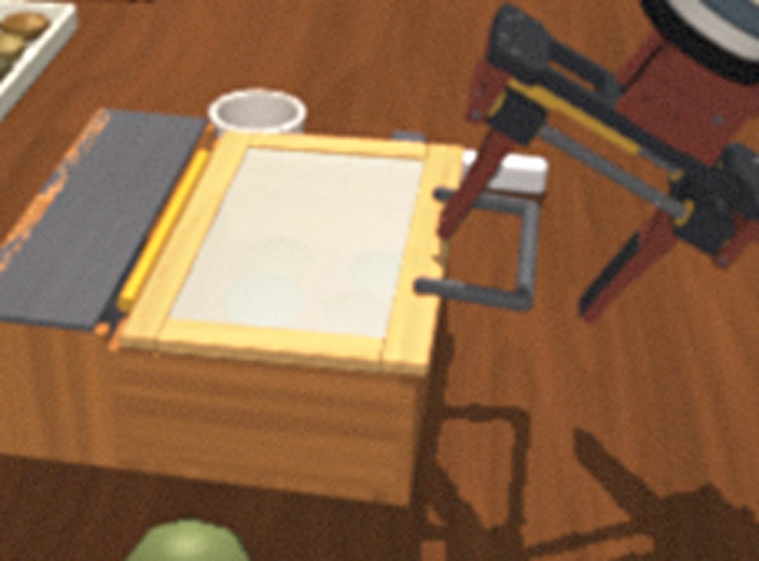

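The fingers are around the bar with no contact force, so I'll grip.

```bash
cat >> arm.py <<'E'
def force(r,n=4):
    F=[]
    for i in range(n): r.wait(.02);F.append(r.sense()["contact_force"])
    F=np.mean(F,0)-np.load("F0.npy"); return np.array([F@ex,F@ey,F@ez])
E
python3 - <<'E'
from arm import *
from station import r
import cv2
r.grab(20); s=r.sense(); print(s["clock"],s["opening"],force(r))
a=r.snapshot("side")["frame"][:,:,::-1][120:290,150:380]
cv2.imwrite(f"pics/side3.png",cv2.resize(a,None,fx=3.3,fy=3.3,interpolation=cv2.INTER_CUBIC));print(r.sense()["clock"])
E
```

```text
5.8917 0.009133484380579454 [-0.73628678  0.03760532 -0.15426384]
6.0083
```

View pics/side3.png

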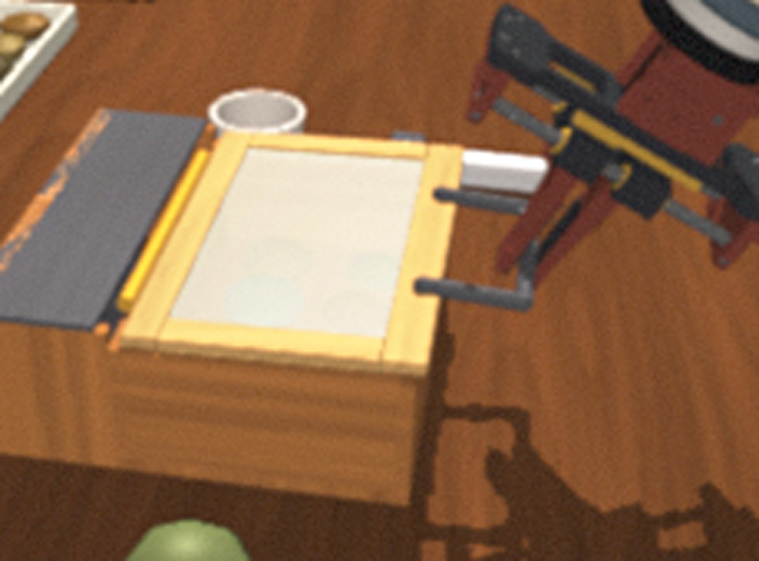

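```bash
cat >> arm.py <<'E'
def comp(F,a):  # tangential (opening dir), radial (outward from hinge), lateral
    return np.array([F[0]*np.sin(a)+F[2]*np.cos(a),-F[0]*np.cos(a)+F[2]*np.sin(a),F[1]])
def go(r,a,s,dr,sp=.06,n=3):
    r.servo_line(tcp(bar(a,s,dr)),O,speed=sp); return comp(force(r,n),a)
E
python3 - <<'E'
from arm import *
from station import r
a=.0113;dr=0
while a<.36:
    a+=.025; f=go(r,a,0,dr); dr+=np.clip(f[1]*.0001,-.0006,.0006)
    print(round(a,3),f.round(1),round(dr*1e3,2))
    if f[0]<-7: break
print(r.sense()["clock"],r.sense()["opening"])
E
```

```text
0.036 [-2.  -0.1  0.1] -0.01
0.061 [-1.4 -0.   0.4] -0.01
0.086 [-1.1  1.5 -0.4] 0.13
0.111 [-1.5  1.5  0.2] 0.29
0.136 [-1.1  0.3 -0.4] 0.31
0.161 [-1.6 -1.2 -0.3] 0.2
0.186 [-1.1  0.5  0.3] 0.25
0.211 [-1.9  0.7  0.2] 0.32
0.236 [-1.2  0.6  0.5] 0.39
0.261 [-1.5  1.3 -0.3] 0.52
0.286 [-1.1  0.8  0.2] 0.59
0.311 [-1.4 -0.5 -0. ] 0.54
0.336 [-1.8  1.4 -0.3] 0.69
0.361 [-1.8  0.   0.1] 0.69
10.2083 0.009265691641613153
```

Run:
```python
from arm import *
from station import r
a=.3613;dr=.0007
while a<1.03:
    a+=.012; f=go(r,a,0,dr,.05); dr+=np.clip(f[1]*.0001,-.0004,.0004)
    if f[0]<-3 or int(a*1000)%4==0: print(round(a,3),f.round(1),round(dr*1e3,2))
    if f[0]<-4.5: break
print(r.sense()["clock"],r.sense()["opening"],a,dr)
```

```text
0.829 [-3.8  1.6  0.8] 2.72
0.841 [-4.8  1.4  0.3] 2.87
22.2083 0.009148039533717152 0.8413000000000004 0.002866603058507644
```

The lid binds at about 0.825 rad: the resistance rose from 1.5 N to 4.8 N. I'll back off, slide and probe gently.

```bash
cat >> arm.py <<'E'
def probe(r,s,dr,a0=.79):
    fl=go(r,a0,s,dr,.04); print("slid",s,fl.round(1))
    for a in(.815,.830,.842,.854,.866,.878):
        f=go(r,a,s,dr,.05,4); print(" ",a,f.round(1))
        if f[0]<-4.5:
            print("bind",go(r,a0,s,dr,.05).round(1)); return False
    return True
E
python3 - <<'E'
from arm import *
from station import r
dr=.0028
print(go(r,.79,0,dr,.05).round(1))
for s in(.0075,.0105):
    if probe(r,s,dr): print("FREE",s);break
print(r.sense()["clock"],r.sense()["opening"],r.sense()["tcp_pos"])
E
```

```text
[ 0.  -5.1  0.6]
slid 0.0075 [ 0.7 -6.   0.1]
  0.815 [-1.5 -4.2  0. ]
  0.83 [-4.1 -3.1  0.4]
  0.842 [-6.1 -2.1  0.3]
bind [ 0.3 -7.6  0.2]
slid 0.0105 [-0.3 -7.9 -0. ]
  0.815 [-1.1 -6.7 -0.6]
  0.83 [-3.6 -4.7 -0.6]
  0.842 [-5.8 -3.5 -0.7]
bind [-0.6 -9.3 -1. ]
26.0833 0.009340238971013513 [0.43718645 0.04579763 0.38580096]
```

Run:
```python
from station import r
import cv2
for n in("side","top"):
    a=r.snapshot(n)["frame"][:,:,::-1]
    a=a[70:270,130:360] if n=="side" else a[90:270,160:340]
    cv2.imwrite(f"pics/{n}4.png",cv2.resize(a,None,fx=3,fy=3,interpolation=cv2.INTER_CUBIC))
```

```text
(no output)
```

View pics/side4.png

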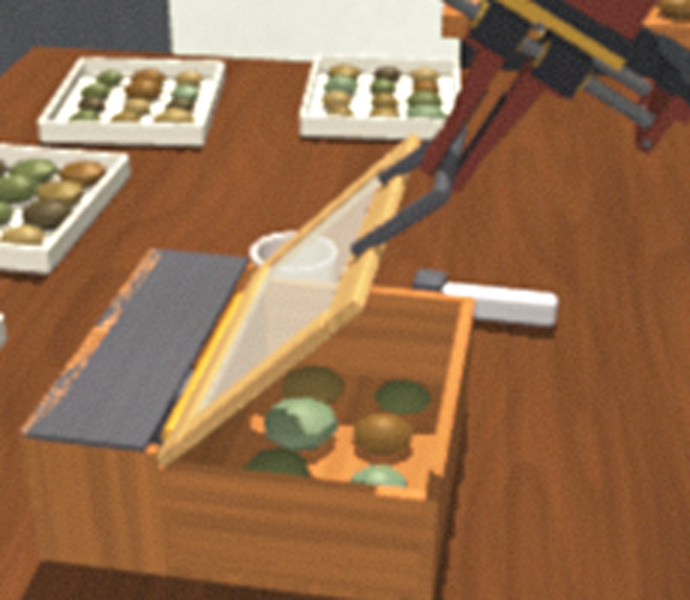

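View pics/top4.png

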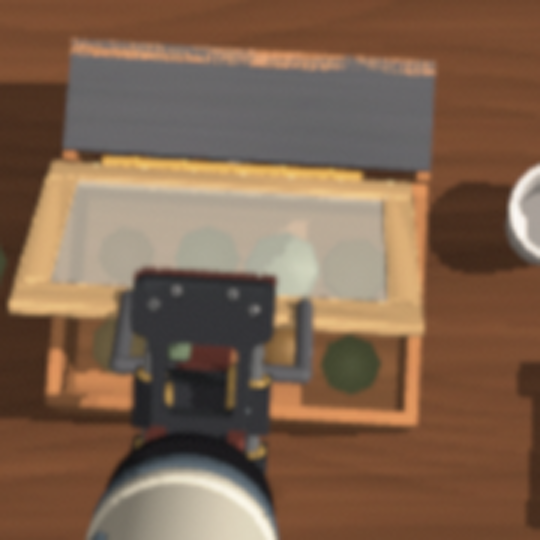

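The top view shows the lid sliding with the bar: its left rear corner at (55,163) overhangs the housing corner at (65,150). Neither place on the +y side is free, so I'll try −y and trim the radial load.

Run:
```python
from arm import *
from station import r
dr=.0015
for s in(-.0065,-.0095):
    if probe(r,s,dr): print("FREE",s);break
print(r.sense()["clock"],r.sense()["opening"],r.sense()["tcp_pos"])
```

```text
slid -0.0065 [-0.5  5.9  0.2]
  0.815 [-0.7  8.5 -0.3]
  0.83 [-1.8  9.3 -0.3]
  0.842 [-2.   9.  -0.5]
  0.854 [-2.3  8.7 -0.4]
  0.866 [-2.1  8.3 -0.3]
  0.878 [-2.5  7.8 -0.3]
FREE -0.0065
28.7167 0.00946093319857547 [0.45025812 0.02811303 0.3975318 ]
```

Run:
```python
from arm import *
from station import r
a=.878;dr=.0022;s=-.0065
while a<1.36:
    a+=.025; f=go(r,a,s,dr); dr+=np.clip(f[1]*.0001,-.0006,.0006)
    print(round(a,3),f.round(1),round(dr*1e3,2))
    if f[0]<-4.5: break
print(r.sense()["clock"],r.sense()["opening"])
```

```text
0.903 [-1.7  5.1 -0.7] 2.71
0.928 [-2.1  2.  -0.6] 2.91
0.953 [-1.6  0.4 -0.3] 2.95
0.978 [-1.4 -1.4 -0.4] 2.81
1.003 [-1.3 -2.1  0.1] 2.6
1.028 [-1.4 -2.  -0.9] 2.4
1.053 [-1.2 -0.8 -0.4] 2.32
1.078 [-1.1 -0.1 -0.8] 2.31
1.103 [-1.4 -0.2 -0.7] 2.29
1.128 [-1.8 -0.1 -1.3] 2.28
1.153 [-1.3  0.5 -0.6] 2.33
1.178 [-1.3  0.1 -0.1] 2.35
1.203 [-1.2 -0.4 -0.9] 2.3
1.228 [-1.5 -1.  -0.6] 2.2
1.253 [-1.3  0.5 -0.3] 2.25
1.278 [-1.7  0.  -0.8] 2.25
1.303 [-1.5  0.6 -1.1] 2.31
1.328 [-1.4  1.4 -0.3] 2.45
1.353 [-1.1  1.3 -0.5] 2.58
1.378 [-1.7  1.  -0.2] 2.68
34.7167 0.009290768240322293
```

Free past the bind. Next I'll go on to the stop in small steps.

Run:
```python
from arm import *
from station import r
import cv2
a=1.378;dr=.0027;s=-.0065
while a<1.47:
    a+=.008; f=go(r,a,s,dr,.04,4); dr+=np.clip(f[1]*.0001,-.0004,.0004)
    print(round(a,3),f.round(1),round(dr*1e3,2))
    if f[0]<-5: break
print(r.sense()["clock"],r.sense()["opening"])
for n in("side","top"):
    A=r.snapshot(n)["frame"][:,:,::-1]
    A=A[30:270,130:360] if n=="side" else A[90:270,160:340]
    cv2.imwrite(f"pics/{n}5.png",cv2.resize(A,None,fx=2.5,fy=2.5,interpolation=cv2.INTER_CUBIC))
```

```text
1.386 [-2.   0.9 -0.3] 2.79
1.394 [-2.5  0.2 -0.9] 2.81
1.402 [-4.5  0.7 -0.9] 2.88
1.41 [-6.   1.5 -0.9] 3.03
35.9833 0.009368479277959165
```

View pics/side5.png

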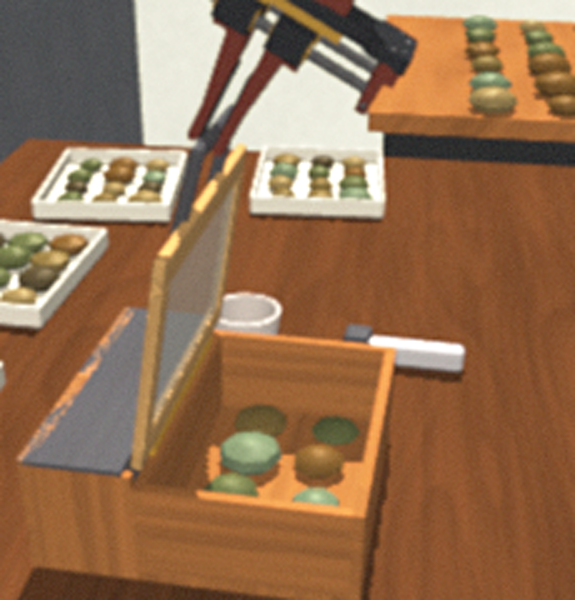

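The lid is at the stop: it stands nearly upright and the force rises at 1.40 rad. I'll release and withdraw along the fingers.

Run:
```python
from arm import *
from station import r
import cv2
r.let_go(); print(force(r).round(1))
p=r.sense()["tcp_pos"]
for d in(.03,.09):
    r.servo_line(p-d*Z,None,speed=.1); print(force(r).round(1))
q=r.sense()["tcp_pos"]
r.servo_line(q+np.array([-.12,0,.0]),None,speed=.15)
print(r.sense()["clock"],r.sense()["opening"],r.sense()["tcp_pos"])
for n in("side","top"):
    A=r.snapshot(n)["frame"][:,:,::-1]
    cv2.imwrite(f"pics/{n}6.png",A)
    A=A[30:270,130:360] if n=="side" else A[90:290,110:380]
    cv2.imwrite(f"pics/{n}6z.png",cv2.resize(A,None,fx=2.5,fy=2.5,interpolation=cv2.INTER_CUBIC))
```

```text
[ 0.3  0.1 -0.1]
[ 0.1  0.2 -0.2]
[-0.6 -0.2 -0.3]
39.6917 0.08735905840852792 [0.3899706  0.02465525 0.52213218]
```

View pics/side6z.png

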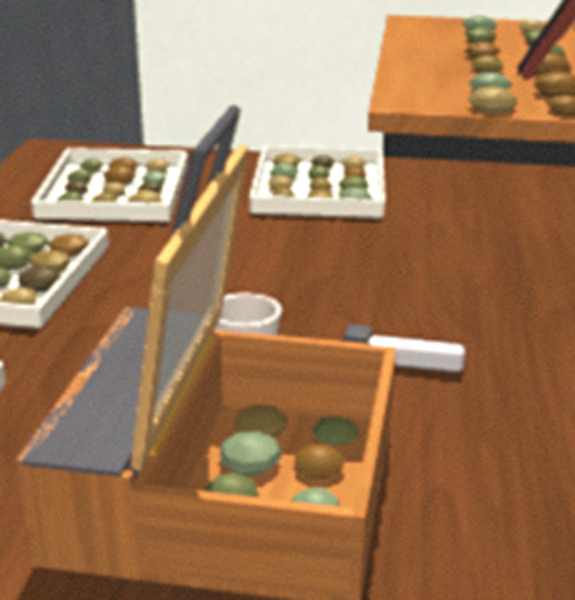

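View pics/top6z.png

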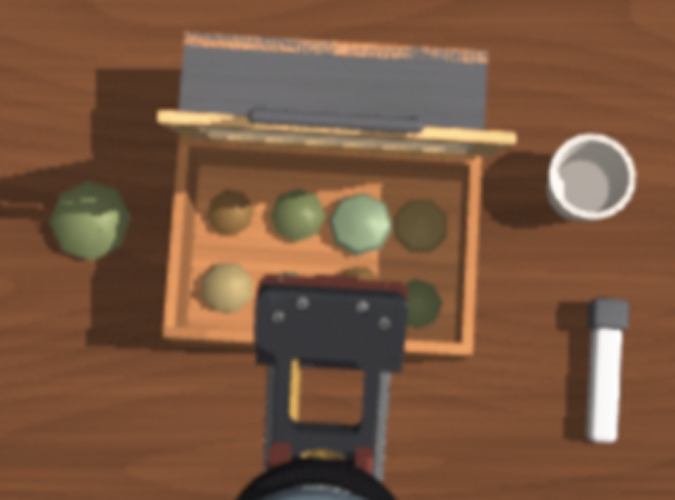

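The lid stands open and clear of the gripper, with its edge at (160,265)–(240,150) in the side view, the same as before release. The stone, cup and torch are where they were. I'll hand in.

Run:
```python
from station import r
r.wait(.3); print(r.sense()["clock"]); r.hand_in()
```

```text
40.0917
the job is handed in; nothing more can be done
```

The lid is standing fully open by itself, and I handed the job in at about 40 s of the 72 s allowed.

- **Finding the bind:** I pinched the bar and swung the lid up with 1–2 N of resistance until it bound at about 0.83 rad. I stopped there at 4.8 N and backed off.
- **Finding the free spot:** I slid the lid along the pin and probed gently, stopping each probe at about 6 N. It still bound at +7.5 mm and +10.5 mm from where it started. At −6.5 mm it swung freely, at 1–2.5 N.
- **Opening it:** I followed the swing to the stop, felt at 1.40 rad, then opened the fingers and withdrew.

**Last checks:** In the pictures the lid looks the same before and after release. The cup, torch and stone look undisturbed, and the force reading at the gripper was about zero.

**Disagreements:**
- **In-line force:** My estimate of the hinge position was off by about 2–3 mm. That put up to 9 N of force in line with the lid during the probing; I trimmed it out and it stayed well under the limits.
- **Sideways force:** I read almost no force when sliding the lid, less than the 1–2 N expected. The picture after the +y slides showed that the lid had moved.

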